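# Unlock the bayonet cover of a slip strainer and lift it off

## Task

Open the slip strainer that has the green cover: turn the cover a quarter turn anticlockwise (seen from above) to free its lugs from the hooks, lift it off, and set it down upright, not dropped, in the middle of the round plywood board. Leave the blue-covered strainer shut.

Things in the scene. Friction and masses are not known exactly. Their poses are not given: they have to be found in the camera images.
- green_cover: Green cover, loose, 0.15-0.23 kg, turns freely. Origin: centre of its underside, z up. Heights above origin: black spigot 0-8 mm (56 dia), flange 8-14 (76 dia), crown to 22 (66 dia, tapering), upright grip bar 22-54 mm, 54 long along x, 14 thick along y: pinch it across y from above. Two lugs along +x and -x at flange height, to 48 mm from the axis, 20 wide.
- green_housing: Grey strainer, 80 mm dia, fixed, brass hose stubs along its x. Origin: centre of foot, z up. Shut cover: origin 80 mm above this one, x along this x (within 3 deg), spigot in bore with 2 mm play, held by 2 steel hooks over its lugs (hook tops 102 mm up, 58 mm from axis). Lugs clear the hooks after 65 deg anticlockwise from above, stop at about 95; turn 75-90, then lift straight up.
- ware_board: Round plywood board, 180 mm diameter, 12 mm thick, 0.5 kg, lying loose on the table. Origin: centre of its underside; z is up.
- blue_cover_lug (a point): Outer end of one lug of the blue cover, the other strainer of the same form, 46 mm from that cover's axis and 94 mm above the table. To be left alone.

How it is judged:
By the outcome, as a careful person would: the job done as asked, in the order asked, and still so for the second after the job is handed in, with the robot touching nothing.
It also fails if it takes over 51 s, if anything falls off the work surface, if the arm or the gripper's body presses on something with over 40 N, if the wrist force passes 120 N, or if a joint passes its speed limit or range.

## Robot

A 7-joint arm with a two-finger parallel gripper is mounted at the origin on the work surface; the furniture and walls round the work are solid. World frame = base frame: x ahead of the robot, y to its left, z up, the work surface at z = 0. Lengths are in m, angles in rad, forces in N, time in s.
With the tool pointing down it reaches from about 0.35 to 0.9 m from the base axis. Payload 8.1 kg.
Tool frame: the origin (TCP) lies at the very end of the fingers, on their centre line; the grasp point (between the pads) lies arm.grip_point_offset behind it (arm.grip_point_offset is the distance from the TCP to the grasp point, in m); z points along the fingers, y is the line along which they close (so a half turn about z gives the same grasp; the last joint's range is limited). The gripper opens to 92 mm and grips with 3 to 60 N. Pads are 19 mm wide; open, the fingers measure 130 mm over their backs; the gripper's body (75 mm by 190 mm) begins 47 mm behind the grasp point.
Start: joints at [1.215, 0.434, 0.025, 1.573, -0.012, 1.134, -0.075], TCP at [0.156, -0.605, 0.227] pointing down, gripper open.
Joint ranges: [-2.62, 2.62], [-0.44, 2.09], [-1.27, 1.32], [0.08, 2.57], [-1.32, 4.46], [0.12, 2], [-2.74, 2.74]. Speed limits (rad/s): [2.22, 2.22, 3.01, 3.01, 3.14, 3.14, 3.14].

## Interface

Orientations are given as a rotation vector (axis times angle).
In Python, from cell import arm gives the robot as it stands. The module is installed in compiled form; this text tells all that it offers.
- The arm moves only by the shell command python3 -m creep 'ROWS' [OPENING] [FORCE]. ROWS is JSON, a list of rows, each a list of 6 numbers: the shift along the tool's x, y, z scaled (see below), then the turn, a rotation vector about the tool's x, y, z scaled (see below). A call has 1 to 20 rows; each row shifts and turns the commanded pose from where the row before left it, along the tool's axes as they then stand; what a row does not reach is not made up. The controller multiplies each number of a shift by 0.4 m and each number of a turn by 120 degrees. A row lasts 1/12 s, in which the tool goes at most 41.7 mm and 7.16 degrees, less where a joint would pass 70% of its speed; a pose out of reach is approached as far as the arm can. A call with a number of a shift or a turn outside -1 to 1 is refused whole. A call with a gripper value outside its range is refused whole. OPENING is the closure, from -1 (fully open) to 1 (shut), set as the call begins (- or left out, the last holds). The fingers move at their own pace and stop on an object; FORCE is the grip in N (left out, the last holds). Time passes only in rows, so rows that do not move let the fingers close. It gives the time, the measured TCP pose, the force, the opening and the grip force at its end, in the units of the state.
- arm.observe(): the state, without advancing time (a new reading comes with each control period).
- arm.get_image(name): name is "scene" or "top" or "wrist"; returns a dict with "frame" (400x640x3 uint8, red, green, blue), "intrinsics" (3x3 intrinsics, pixels), "rvec" (rotation vector, rad) and "tvec" (3), from world to camera coordinates, as OpenCV has them; the wrist camera has in their place "mount" (4x4, takes a point from camera to tool coordinates, whose origin is the TCP and whose axes are the flange's). Camera axes: x right, y down, z forward; pixel columns grow to the right and rows downward; lengths in m; the calibration is good to about 2 mm. The wrist camera is an equidistant fisheye: a pixel r from the principal point sees the ray r / f radians off the axis. A picture is of the moment at which its call begins: read the wrist's pose just before it. There is no depth.
- arm.sign_off(): hands the job in; it is judged then, once.
The state is a dict: "clock": time; "joints": joint angles; "dq": joint speeds; "joint_efforts": joint torques, N m; "position": TCP position; "ee_rot": TCP orientation; "force": force on the tool from outside, world axes, zero at the start; "ft_torque": the same for the moment, N m; "width": opening from 0.0 (shut) to 1.0 (fully open); "gripper_force": force on a finger pad.
Only numpy, scipy, OpenCV 4.12 (cv2) and the standard library are available. Lean on these libraries where they do the work, as an engineer would, in place of code of your own. Each camera call takes 0.05 s, during which the arm holds its last target. There are 200 camera calls.

## Working session

There is one attempt and no reset: what is moved stays moved. The work goes in short steps, Python scripts to look and compute and a shell command to move; the robot and the scene stay as the last step left them, time stands still between calls to the robot, and variables do not carry over. Pictures are saved under pics/ and viewed, at most 10 in all, crops included, and the job is handed in when it is done.

```bash
mkdir -p pics
python3 - <<'E'
from cell import arm
import cv2
s=arm.observe(); print(s, arm.grip_point_offset)
for n in("scene","top"):
    d=arm.get_image(n); cv2.imwrite(f"pics/{n}0.png",d["frame"][:,:,::-1]); print(n,d["intrinsics"],d["rvec"],d["tvec"])
d=arm.get_image("wrist");print(d["intrinsics"],d["mount"])
E
```

```text
{'clock': 0.0, 'joints': array([ 1.21537521,  0.43522719,  0.02497419,  1.57409625, -0.01157776,
        1.13402916, -0.07514882]), 'dq': array([-2.67354687e-04,  4.15992170e-04,  1.45504184e-04,  2.53612153e-04,
       -1.56430241e-05,  4.30173980e-04,  6.23769952e-04]), 'joint_efforts': array([ 7.52431934e-04, -6.67855024e+01,  9.85053889e-01, -3.14446843e+01,
       -6.07490167e-02,  4.30946262e-02,  1.50095930e-04]), 'position': array([ 0.15613991, -0.60464143,  0.22594273]), 'ee_rot': array([-3.11498673e+00, -3.95703567e-01,  5.77694673e-04]), 'force': array([0.54752104, 1.03318879, 0.22747215]), 'ft_torque': array([ 0.01497364, -0.06292054, -0.03133851]), 'gripper_force': 0.0, 'width': 1.0024377199176324} 0.0188
scene [[414.04965099   0.         315.66780726]
 [  0.         414.04965099 201.04302242]
 [  0.           0.           1.        ]] [ 1.89410657 -0.92104108  0.55816599] [-0.38310808  0.26737158  0.56144336]
top [[366.74039797   0.         324.59950763]
 [  0.         366.74039797 205.44408503]
 [  0.           0.           1.        ]] [ 2.13251491 -2.15453911  0.20300486] [-0.06379402  0.55128106  0.83637371]
[[309.70691629   0.         321.40532373]
 [  0.         309.70691629 201.87704913]
 [  0.           0.           1.        ]] [[ 4.61426090e-04 -9.53538335e-01 -3.01271357e-01  8.18431973e-02]
 [ 9.99999347e-01  7.54826793e-04 -8.57467821e-04  4.14771940e-04]
 [ 1.04503613e-03 -3.01270765e-01  9.53538061e-01 -1.56845860e-01]
 [ 0.00000000e+00  0.00000000e+00  0.00000000e+00  1.00000000e+00]]
```

View pics/scene0.png

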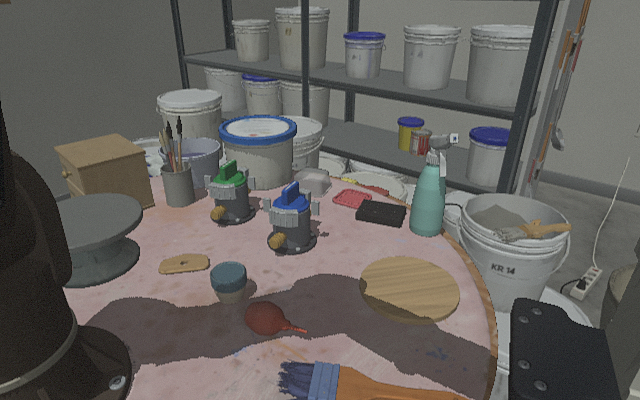

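View pics/top0.png

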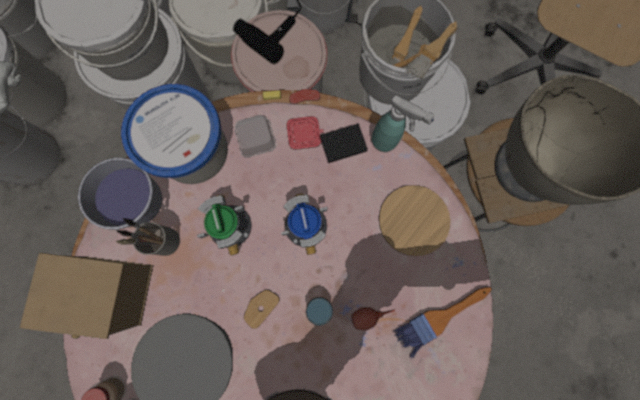

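The scene view shows the green strainer at about (229,195), the blue one at (290,222) and the board at (410,288). In the top view they are at (221,222), (304,220) and (415,219).

```bash
cat > h.py <<'E'
import numpy as np, cv2
from cell import arm
def cam(n):
    d=arm.get_image(n); return d["frame"],d["intrinsics"],d["rvec"],d["tvec"].reshape(3)
def proj(P,K,r,t): return cv2.projectPoints(np.float64(P).reshape(-1,1,3),r,t,K,None)[0].reshape(-1,2)
def back(uv,z,K,r,t):
    R=cv2.Rodrigues(r)[0]; C=-R.T@t; uv=np.atleast_2d(uv).astype(float)
    d=(R.T@np.linalg.inv(K)@np.c_[uv,np.ones(len(uv))].T).T
    return C+d*((z-C[2])/d[:,2])[:,None]
def ring(c,rad,z,n=48):
    a=np.linspace(0,2*np.pi,n,endpoint=False); return np.c_[c[0]+rad*np.cos(a),c[1]+rad*np.sin(a),0*a+z]
E
python3 - <<'E'
from h import *
T=cam("top"); f=T[0].astype(int); S=cam("scene")
g=(f[:,:,1]-np.maximum(f[:,:,0],f[:,:,2])>30).astype(np.uint8)
b=(f[:,:,2]-np.maximum(f[:,:,0],f[:,:,1])>45).astype(np.uint8)
for nm,m,x0 in(("g",g,190),("b",b,275)):
    m=m.copy(); m[:, :x0]=0; m[:,x0+65:]=0; m[:190]=0;m[260:]=0
    v,u=np.nonzero(m); c,r=cv2.minEnclosingCircle(np.c_[u,v].astype(np.float32)); print(nm,len(u),u.mean(),v.mean(),c,r, back(c,.1,*T[1:]))
print("C",-cv2.Rodrigues(T[2])[0].T@T[3])
# board
hsv=cv2.cvtColor(T[0],cv2.COLOR_RGB2HSV); print(hsv[219,415],hsv[260,380])
w=((hsv[:,:,0]>12)&(hsv[:,:,0]<28)&(hsv[:,:,1]>70)&(hsv[:,:,2]>100)).astype(np.uint8); w[:,:370]=0;w[:,460:]=0;w[:175]=0;w[262:]=0
w=cv2.morphologyEx(w,cv2.MORPH_OPEN,np.ones((5,5)))
cs=max(cv2.findContours(w,0,1)[0],key=cv2.contourArea); e=cv2.fitEllipse(cs); print(e, back(e[0],.012,*T[1:]))
a=cv2.resize(T[0][180:270,180:340],None,fx=5,fy=5,interpolation=cv2.INTER_CUBIC)
cv2.imwrite("pics/tc.png",a[:,:,::-1])
b=cv2.resize(S[0][150:260,195:335],None,fx=5,fy=5,interpolation=cv2.INTER_CUBIC)
cv2.imwrite("pics/sc.png",b[:,:,::-1])
E
```

```text
g 652 220.87269938650306 222.8435582822086 (219.1842041015625, 221.2719268798828) 17.407577514648438 [[0.50780585 0.16754567 0.1       ]]
b 695 304.2546762589928 222.16546762589928 (303.5, 221.0) 17.270015716552734 [[ 0.50664577 -0.02050123  0.1       ]]
C [ 0.40332875 -0.04993668  0.9177874 ]
[ 16  95 145] [ 4 51 80]
((414.2401428222656, 217.25196838378906), (62.13065719604492, 71.21766662597656), 99.50323486328125) [[ 0.52460632 -0.29442597  0.012     ]]
```

View pics/tc.png

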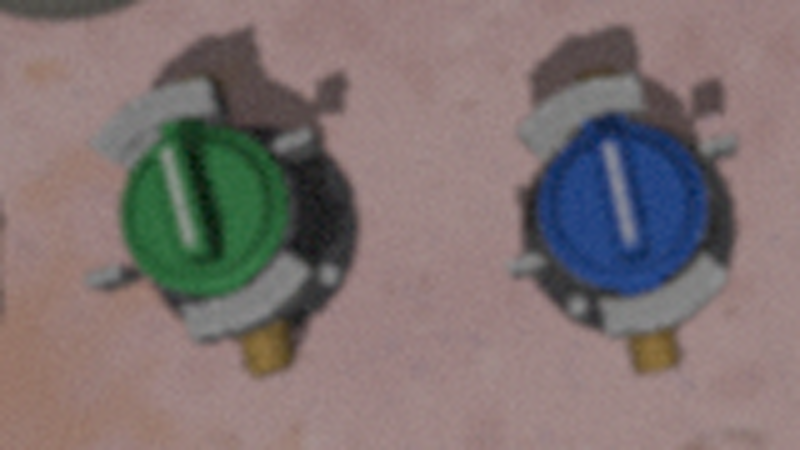

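View pics/sc.png

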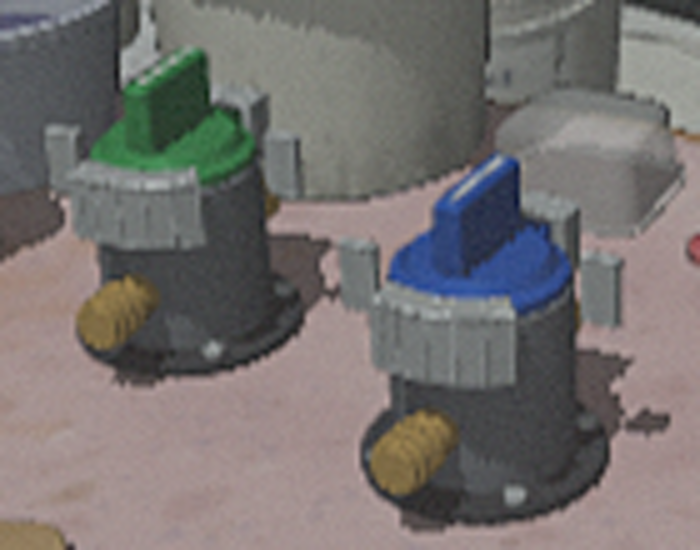

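The crops show the green cover's white grip stripe, in top pixels, from about (213.4,209) to (219.2,229.6). Its hooks lie at the two ends of the bar, and stop posts stand at right angles to it. In the scene view the stripe runs from (221.6,167.6) to (236.6,160.4).

Run:
```python
from h import *
from scipy.optimize import least_squares
from scipy.spatial.transform import Rotation as Ro
T=cam("top");S=cam("scene")
tp=np.array([[213.4,209],[219.2,229.6]]); sp=np.array([[236.6,160.4],[221.6,167.6]])
A=back(tp,.134,*T[1:]);B=back(sp,.134,*S[1:])
for X in(A,B): d=X[0]-X[1]; print(X,X.mean(0),np.linalg.norm(d),np.degrees(np.arctan2(d[1],d[0])))
tb=np.array([[180+607/5,180+140/5],[180+630/5,180+248/5]])
X=back(tb,.134,*T[1:]); d=X[0]-X[1]; print("blue",X.mean(0),np.degrees(np.arctan2(d[1],d[0])))
# silhouette fit of the flange/crown/bar: green mask vs. projected hull, both cams
def mask(f): f=f.astype(int); return (f[:,:,1]-np.maximum(f[:,:,0],f[:,:,2])>12).astype(np.uint8)
M=[]
for c,bx in((T,(195,245,195,250)),(S,(205,255,155,192))):
    m=mask(c[0]); k=np.zeros_like(m); k[bx[2]:bx[3],bx[0]:bx[1]]=m[bx[2]:bx[3],bx[0]:bx[1]]
    v,u=np.nonzero(k); print(len(u),u.min(),u.max(),v.min(),v.max()); M.append((u.min(),u.max()+1,v.min()))
def pts(x,y):return np.vstack([ring((x,y),.038,.094),ring((x,y),.033,.102)])
for nm,c in(("top",T),("scene",S)):
    for p in (A.mean(0),B.mean(0),(A+B).mean(0)/2):
        q=proj(pts(*p[:2]),*c[1:]); print(nm,p[:2],q.min(0),q.max(0))
# board in scene
for c in ((.5246,-.2944),):
    q=proj(ring(c,.09,.012),*S[1:]); print("board scene",q.min(0),q.max(0)); q=proj(ring(c,.09,.012),*T[1:]); print("top",q.min(0),q.max(0))
s=arm.observe(); R=Ro.from_rotvec(s["ee_rot"]).as_matrix(); print(R)
```

```text
[[0.53016781 0.17182448 0.134     ]
 [0.48558079 0.15783158 0.134     ]] [0.5078743  0.16482803 0.134     ] 0.04673119038909913 17.42360196954468
[[0.53281853 0.16333824 0.134     ]
 [0.48340708 0.15801949 0.134     ]] [0.5081128  0.16067887 0.134     ] 0.04969688456887657 6.143782414913312
blue [ 0.50722763 -0.02214288  0.134     ] 11.758896867104104
918 204 237 204 239
522 213 245 159 186
top [0.5078743  0.16482803] [204.0871054  204.90643661] [238.0836867  238.47589958]
top [0.5081128  0.16067887] [205.95115073 204.78736092] [239.93852957 238.34959027]
top [0.50799355 0.16275345] [205.0192024  204.84689406] [239.01118196 238.41273986]
scene [0.5078743  0.16482803] [212.84021712 170.58377805] [246.1496883  186.64302838]
scene [0.5081128  0.16067887] [214.10211034 170.98942321] [247.46734775 187.11078007]
scene [0.50799355 0.16275345] [213.47047134 170.7863857 ] [246.80780446 186.87664061]
board scene [360.11046353 254.00087518] [460.38762283 317.51710549]
top [378.42140391 182.20455834] [449.90213562 253.4686882 ]
[[ 9.68230056e-01  2.50061080e-01 -1.17860763e-04]
 [ 2.50061105e-01 -9.68230011e-01  2.99925501e-04]
 [-3.91166332e-05 -3.19869277e-04 -9.99999948e-01]]
```

```bash
python3 -m creep '[[0.03,-0.037,0,0,0,0],[0.0555,-0.0684,0,0,0,0],[0.0555,-0.0684,0,0,0,0],[0.0555,-0.0684,0,0,0,0],[0.0555,-0.0684,0,0,0,0],[0.0555,-0.0684,0,0,0,0],[0.0555,-0.0684,0,0,0,0],[0.0555,-0.0684,0,0,0,0],[0.0555,-0.0684,0,0,0,0],[0.0555,-0.0684,0,0,0,0],[0.0555,-0.0684,0,0,0,0],[0.0555,-0.0684,0,0,0,0],[0.0555,-0.0684,0,0,0,0],[0.0555,-0.0684,0,0,0,0],[0.0555,-0.0684,0,0,0,0],[0.0555,-0.0684,0,0,0,0],[0.0555,-0.0684,0,0,0,0],[0.0555,-0.0684,0,0,0,0],[0.0555,-0.0684,0,0,0,0],[0.0555,-0.0684,0,0,0,0]]' 0.1 30
python3 -m creep '[[0.0555,-0.0684,0,0,0,0],[0.0555,-0.0684,0,0,0,0],[0.0555,-0.0684,0,0,0,0],[0.0555,-0.0684,0,0,0,0],[0.03,-0.037,0,0,0,0],[0,0,0,0,0,0],[0,0,0,0,0,0]]'
python3 - <<'E'
from h import *
s=arm.observe(); d=arm.get_image("wrist"); print(s["position"],s["ee_rot"],s["joints"],s["width"])
np.savez("w1.npz",p=s["position"],r=s["ee_rot"],f=d["frame"],K=d["intrinsics"],m=d["mount"])
cv2.imwrite("pics/w1.png",d["frame"][:,:,::-1])
T=cam("top"); print(back([(190,178),(185,180)],.2,*T[1:]))
E
```

```text
clock: 2.02
position: [0.4431, 0.0226, 0.227]
ee_rot: [3.116, 0.395, 0.001]
force: [1.2, -0.5, 0.4]
width: 0.447
gripper_force: 0.0
clock: 2.6
position: [0.509, 0.1674, 0.2264]
ee_rot: [-3.116, -0.399, 0.001]
force: [0.1, 0.2, -0.5]
width: 0.451
gripper_force: 0.0
[0.50904304 0.16744715 0.22638967] [-3.11578890e+00 -3.99136731e-01  1.00918425e-03] [-0.00207164  0.34741267 -0.54299126  1.7562134   0.19874782  1.09338887
 -1.92655498] 0.4506525146655181
[[0.58255833 0.20196733 0.2       ]
 [0.57853054 0.21165936 0.2       ]]
```

View pics/w1.png

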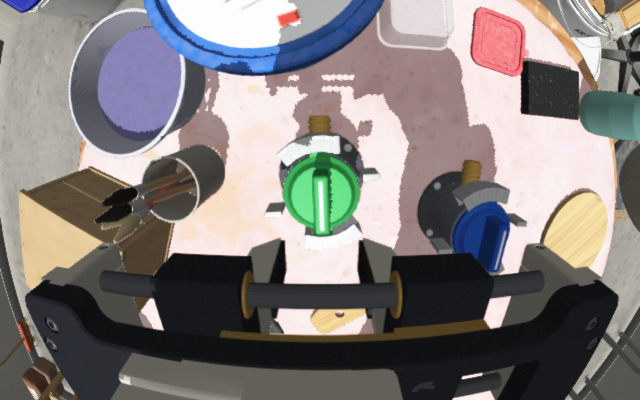

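The wrist view shows the green bar's white stripe running almost straight along tool x, from about (322,172) to (323,235). It lies between the finger planes. Next I'll refine this and check the clearance to the blue-rimmed bucket for the turned gripper.

```bash
cat >> h.py <<'E'
def wback(uv,z,p,r,K,m):
    "fisheye wrist pixel -> world point at height z"
    uv=np.atleast_2d(uv).astype(float); q=(uv-K[:2,2])/K[0,0]; th=np.linalg.norm(q,axis=1,keepdims=True)
    d=np.c_[q/np.maximum(th,1e-9)*np.sin(th),np.cos(th)]
    R=cv2.Rodrigues(np.float64(r))[0]; C=R@m[:3,3]+p; d=d@(R@m[:3,:3]).T
    return C+d*((z-C[2])/d[:,2])[:,None]
E
python3 - <<'E'
from h import *
w=np.load("w1.npz"); f=w["f"]; a=(w["p"],w["r"],w["K"],w["m"])
k=np.zeros(f.shape[:2],np.uint8); k[160:245,310:335]=(f.min(2)>190)[160:245,310:335]
n,l,st,c=cv2.connectedComponentsWithStats(k); i=1+st[1:,4].argmax(); print(st[i])
v,u=np.nonzero(l==i); vx=cv2.fitLine(np.c_[u,v].astype(np.float32),2,0,.01,.01).ravel()
t=[(v.max()-vx[3])/vx[1],(v.min()-vx[3])/vx[1]]; uv=[(vx[2]+vx[0]*s,vx[3]+vx[1]*s) for s in t]
P=wback(uv,.134,*a); d=P[1]-P[0]; print(uv,P.mean(0),np.linalg.norm(d),np.degrees(np.arctan2(d[1],d[0])))
g=f.astype(int); m=((g[:,:,1]-np.maximum(g[:,:,0],g[:,:,2])>25)).astype(np.uint8); m[:,:270]=0;m[:,380:]=0
v,u=np.nonzero(m); 
for col in((u.min(),190),(u.max()+1,190)): print(col,wback(col,.094,*a))
R=cv2.Rodrigues(w["r"])[0]; print("tool x yaw",np.degrees(np.arctan2(R[1,0],R[0,0])))
# board + bucket height
print("board-ish", wback([(575,230)],.012,*a))
T=cam("top");S=cam("scene")
P=[K@np.c_[cv2.Rodrigues(r)[0],t] for _,K,r,t in(T,S)]
X=cv2.triangulatePoints(*P,np.array([[172.],[130]]),np.array([[258.],[129]])); print("bucket rim centre",(X/X[3]).ravel())
E
```

```text
[310 235  25  10 213]
[(np.float64(58.46454642740218), np.float64(244.0)), (np.float64(685.5945848884912), np.float64(235.0))] [ 0.50025137 -0.02062028  0.134     ] 0.9968055520769854 -75.98588151154657
(np.int64(283), 190) [[0.50203375 0.20415063 0.094     ]]
(np.int64(360), 190) [[0.52098408 0.13165758 0.094     ]]
tool x yaw 14.599825065400148
board-ish [[ 0.53548197 -0.27370275  0.012     ]]
bucket rim centre [0.7051976  0.26576988 0.14460253 1.        ]
```

Run:
```python
from h import *
w=np.load("w1.npz"); f=w["f"]; a=(w["p"],w["r"],w["K"],w["m"])
k=np.zeros(f.shape[:2],np.uint8); k[165:232,312:333]=(f.min(2)>150)[165:232,312:333]
v,u=np.nonzero(k); print(len(u),[(r,u[v==r].mean()) for r in range(165,240,8) if (v==r).any()])
for lo,hi in((172,198),(204,230)):
    s=(v>=lo)&(v<hi); print(wback((u[s].mean(),v[s].mean()),.134,*a))
P=[wback((u[(v>=lo)&(v<hi)].mean(),(lo+hi)/2),.134,*a)[0] for lo,hi in((174,200),(202,228))]
d=P[0]-P[1]; print(np.degrees(np.arctan2(d[1],d[0])))
R=cv2.Rodrigues(w["r"])[0]
for c in P: print(R.T@(c-w["p"]))
print(v.min(),v.max(), wback([(322,v.min()),(322.5,233)],.134,*a))
```

```text
264 [(181, np.float64(320.0)), (189, np.float64(320.0)), (197, np.float64(320.5)), (205, np.float64(321.0)), (213, np.float64(321.0)), (221, np.float64(321.5)), (229, np.float64(322.0))]
[[0.5222473  0.17182689 0.134     ]]
[[0.4989662 0.1647334 0.134    ]]
16.586360807871966
[ 0.01607876 -0.00079568  0.09238049]
[-8.68489162e-03  6.32680488e-05  9.23948281e-02]
181 231 [[0.52968451 0.17216698 0.134     ]
 [0.48463723 0.15992998 0.134     ]]
```

```bash
python3 -m creep '[[0.001,0,0.03,0,0,-0.0167],[0.001,0,0.05,0,0,0],[0.001,0,0.05,0,0,0],[0,0,0.05,0,0,0],[0,0,0.04,0,0,0],[0,0,0.035,0,0,0],[0,0,0.025,0,0,0],[0,0,0.0125,0,0,0],[0,0,0,0,0,0],[0,0,0,0,0,0]]'
python3 - <<'E'
from h import *
S=cam("scene"); d=arm.get_image("wrist")
a=cv2.resize(S[0][120:230,180:330],None,fx=4,fy=4); b=cv2.resize(d["frame"][120:340,200:440],(480,440)); 
a=cv2.copyMakeBorder(a,0,0,0,0,0); cv2.imwrite("pics/g1.png",cv2.resize(np.hstack([cv2.resize(a,(400,440)),cv2.resize(b,(400,440))]),(800,440))[:,:,::-1])
E
```

```text
clock: 3.63
position: [0.5105, 0.1667, 0.1099]
ee_rot: [-3.109, -0.451, -0.0]
force: [0.2, 0.1, 0.1]
width: 0.451
gripper_force: 0.0
```

View pics/g1.png

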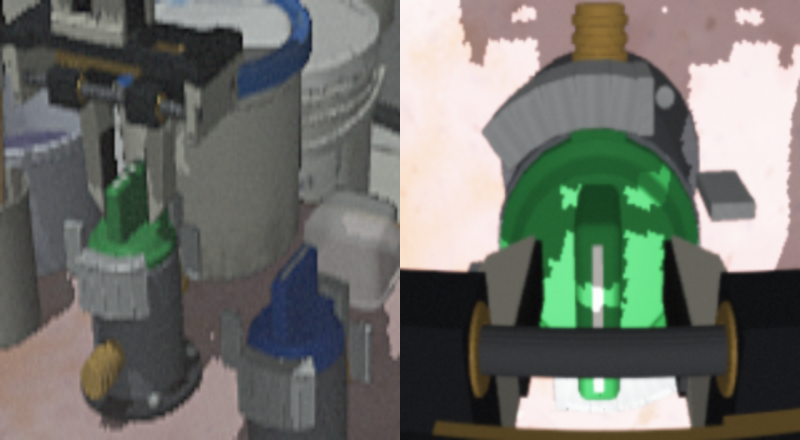

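The bar stands centred between the fingers, whose tips are just above the crown. Closing now.

```bash
python3 -m creep '[[0,0,0,0,0,0],[0,0,0,0,0,0],[0,0,0,0,0,0],[0,0,0,0,0,0],[0,0,0,0,0,0],[0,0,0,0,0,0]]' 1 35; python3 -c "
from h import *
s=arm.observe();print(s['force'],s['ft_torque'],s['joints'],s['width']*92)"
```

```text
clock: 4.23
position: [0.5104, 0.1671, 0.1099]
ee_rot: [-3.109, -0.451, -0.001]
force: [-0.4, -0.1, 2.0]
width: 0.146
gripper_force: 35.0
[-0.4420402  -0.12036878  2.01604847] [0.12006012 0.058527   0.03933437] [-0.04179622  0.47791056 -0.50607827  1.89218793  0.30209481  0.8466473
 -1.98545995] 13.470904250438283
```

```bash
python3 -m creep '[[0,0,0,0,0,-0.03],[0,0,0,0,0,-0.05],[0,0,0,0,0,-0.05],[0,0,0,0,0,-0.05],[0,0,0,0,0,-0.03],[0,0,0,0,0,0]]'; python3 -c "
from h import *
s=arm.observe();print(s['force'],s['ft_torque'],s['joints'],s['width']*92)"
```

```text
clock: 4.73
position: [0.5095, 0.1677, 0.1099]
ee_rot: [-2.932, -1.125, 0.001]
force: [-3.0, 2.3, 3.5]
width: 0.152
gripper_force: 35.0
[-2.98758956  2.30494781  3.47084794] [ 0.55740787  0.63701915 -0.00273804] [ 0.03634308  0.50247155 -0.61912466  1.88636472  0.3724909   0.87017015
 -1.60711437] 13.943030892471981
```

```bash
python3 -m creep '[[0,-0.003,0,0,0,-0.03],[0,-0.0008,0,0,0,-0.05],[0,-0.0008,0,0,0,-0.05],[0,-0.0008,0,0,0,-0.05],[0,-0.0008,0,0,0,-0.05],[0,-0.0008,0,0,0,-0.03],[0,0,0,0,0,0]]'; python3 -c "
from h import *
s=arm.observe();print(s['force'],s['ft_torque'],s['width']*92)"
```

```text
clock: 5.32
position: [0.5085, 0.1686, 0.1099]
ee_rot: [-2.525, -1.87, -0.001]
force: [-0.3, 0.0, 3.7]
width: 0.152
gripper_force: 35.0
[-0.32826521  0.02884048  3.71518076] [-0.00489368 -0.03238917  0.03907519] 13.958762107529667
```

```bash
python3 -m creep '[[0,-0.0008,0,0,0,-0.04],[0,-0.0008,0,0,0,-0.05],[0,-0.0008,0,0,0,-0.05],[0,-0.0008,0,0,0,-0.045],[0,-0.0005,0,0,0,-0.028],[0,0,0,0,0,0],[0,0,0,0,0,0]]'
python3 - <<'E'
from h import *
s=arm.observe();print(s['force'],s['ft_torque'],s['width']*92)
S=cam("scene"); d=arm.get_image("wrist")
cv2.imwrite("pics/g2.png",np.hstack([cv2.resize(S[0][120:230,180:280],(400,440)),cv2.resize(d["frame"][120:340,200:440],(400,440))])[:,:,::-1])
E
```

```text
clock: 5.9
position: [0.507, 0.1689, 0.1099]
ee_rot: [2.056, 2.375, 0.001]
force: [0.8, -1.0, 4.4]
width: 0.149
gripper_force: 35.0
[ 0.83737224 -0.97520986  4.4264019 ] [ 0.00469284 -0.11637839  0.12610054] 13.668526397499374
```

View pics/g2.png

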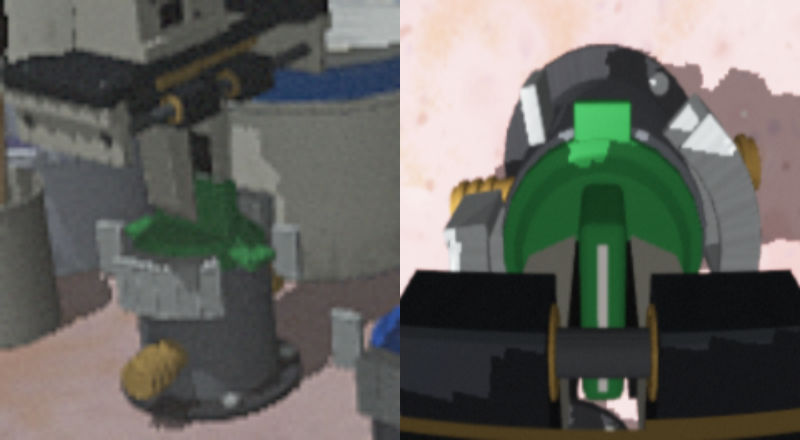

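The lug now points between the hook and the stop post, clear of both. The cover has turned with the bar, so I'll lift straight up.

```bash
python3 -m creep '[[0,0,-0.01,0,0,0],[0,0,-0.02,0,0,0],[0,0,-0.02,0,0,0],[0,0,-0.02,0,0,0],[0,0,-0.02,0,0,0],[0,0,0,0,0,0]]'; python3 -c "
from h import *
s=arm.observe();print(s['force'],s['ft_torque'],s['width']*92)"
```

```text
clock: 6.5
position: [0.5075, 0.1692, 0.1476]
ee_rot: [2.051, 2.378, 0.003]
force: [0.2, -0.1, -2.2]
width: 0.15
gripper_force: 35.0
[ 0.23021203 -0.08111944 -2.20645963] [ 0.04562728 -0.14661282 -0.05114013] 13.834362752325765
```

```bash
python3 -m creep '[[0,0,-0.05,0,0,0],[0,0,-0.07,0,0,0],[-0.03,-0.003,-0.05,0,0,0],[-0.06,-0.007,-0.03,0,0,0],[-0.0716,-0.008,0,0,0,0],[-0.0716,-0.008,0,0,0,0],[-0.0716,-0.008,0,0,0,0],[-0.0716,-0.008,0,0,0,0],[-0.0716,-0.008,0,0,0,0],[-0.0716,-0.008,0,0,0,0],[-0.0716,-0.008,0,0,0,0],[-0.0716,-0.008,0,0,0,0],[-0.0716,-0.008,0,0,0,0],[-0.0716,-0.008,0,0,0,0],[-0.0716,-0.008,0,0,0,0],[-0.0716,-0.008,0,0,0,0],[-0.0716,-0.008,0,0,0,0],[-0.0716,-0.008,0,0,0,0],[-0.05,-0.006,0,0,0,0],[0,0,0,0,0,0]]'
python3 -m creep '[[0,0,0,0,0,0],[0,0,0,0,0,0]]'
python3 - <<'E'
from h import *
s=arm.observe(); d=arm.get_image("wrist"); print(s["joints"])
np.savez("w2.npz",p=s["position"],r=s["ee_rot"],f=d["frame"],K=d["intrinsics"],m=d["mount"])
cv2.imwrite("pics/w2.png",d["frame"][:,:,::-1])
E
```

```text
clock: 8.17
position: [0.5218, -0.297, 0.2247]
ee_rot: [2.061, 2.371, -0.004]
force: [-1.4, -0.1, -2.6]
width: 0.149
gripper_force: 35.0
clock: 8.33
position: [0.5231, -0.2898, 0.2256]
ee_rot: [-2.051, -2.379, -0.001]
force: [0.3, 0.7, -2.0]
width: 0.15
gripper_force: 35.0
[ 1.00004627  0.54194642 -0.88384254  1.59060513  0.43777431  1.21982533
  0.18108718]
```

View pics/w2.png

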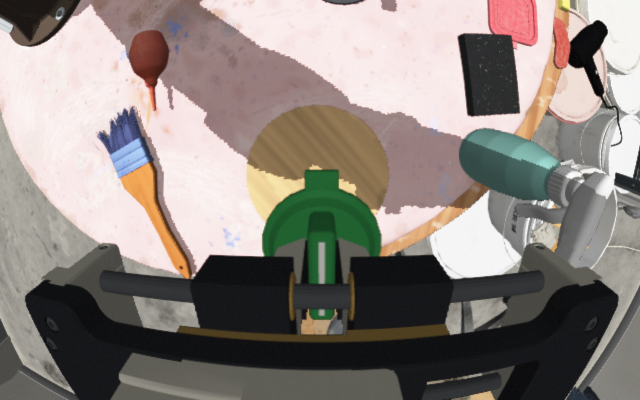

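The wrist view shows the held cover and, behind it, the board's rim through about (246,175), (262,133), (317,105), (378,137) and (389,172). I'll fit the circle of known radius.

Run:
```python
from h import *
from scipy.optimize import least_squares
w=np.load("w2.npz"); f=w["f"]; a=(w["p"],w["r"],w["K"],w["m"])
# radial search of strongest edge around a guess circle in saturation-ish channel (R-B)
def fit(pts):
    r=least_squares(lambda c:np.hypot(pts[:,0]-c[0],pts[:,1]-c[1])-.09,[.525,-.29],loss="soft_l1",f_scale=.002); return r.x,np.abs(r.fun).max()
hand=np.array([(246,175),(262,133),(290,111),(317,105),(350,112),(378,137),(389,172)])
P=wback(hand,.012,*a); print("hand",fit(P[:,:2]))
g=cv2.GaussianBlur(f,(5,5),0); hsv=cv2.cvtColor(g,cv2.COLOR_RGB2HSV)
m=((hsv[:,:,0]>10)&(hsv[:,:,0]<30)&(hsv[:,:,1]>70)).astype(np.uint8); m[:,:225]=0;m[:,405:]=0;m[:95]=0;m[190:]=0
c=max(cv2.findContours(m,0,1)[0],key=cv2.contourArea)[:,0]; c=c[(c[:,1]<170)]
Q=wback(c,.012,*a)[:,:2]; h=np.hypot(*(Q-fit(P[:,:2])[0]).T); Q=Q[abs(h-.09)<.008]; print(len(Q),fit(Q))
T=cam("top");hsv=cv2.cvtColor(T[0],cv2.COLOR_RGB2HSV)
# scene ellipse check
S=cam("scene"); hs=cv2.cvtColor(cv2.GaussianBlur(S[0],(3,3),0),cv2.COLOR_RGB2HSV); m=((hs[:,:,0]>10)&(hs[:,:,0]<30)&(hs[:,:,1]>75)).astype(np.uint8);k=np.zeros_like(m);k[250:318,350:470]=m[250:318,350:470]
v,u=np.nonzero(k);print("scene extents",u.min(),u.max(),v.min(),v.max())
c=max(cv2.findContours(k,0,1)[0],key=cv2.contourArea)[:,0]; Q=back(c,.012,*S[1:])[:,:2]; Q=Q[abs(np.hypot(*(Q-[.525,-.293]).T)-.09)<.012]; print("scene",len(Q),fit(Q))
s=arm.observe();R=cv2.Rodrigues(s["ee_rot"])[0];print(s["position"],R[:,0],R[:,1])
# cover flange centre in the hand: green extents at flange height 14 mm below TCP+...
```

```text
hand (array([ 0.51963427, -0.29629665]), np.float64(0.0013005786779679562))
189 (array([ 0.51839494, -0.29663276]), np.float64(0.0034347709041398083))
scene extents 361 469 250 317
scene 122 (array([ 0.51892021, -0.29270052]), np.float64(0.017298307611208083))
[ 0.5233741  -0.28942114  0.22594293] [-1.48799814e-01  9.88867335e-01  1.00212024e-04] [9.88867335e-01 1.48799803e-01 1.09575825e-04]
```

```bash
python3 -m creep '[[-0.0045,-0.0055,0.03,0,0,0],[-0.004,-0.0052,0.05,0,0,0],[0,0,0.06,0,0,0],[0,0,0.06,0,0,0],[0,0,0.06,0,0,0],[0,0,0.06,0,0,0],[0,0,0.05,0,0,0],[0,0,0.04,0,0,0],[0,0,0.02,0,0,0],[0,0,0.01,0,0,0],[0,0,0,0,0,0],[0,0,0,0,0,0],[0,0,0,0,0,0]]'
python3 -m creep '[[0,0,0.005,0,0,0],[0,0,0,0,0,0],[0,0,0,0,0,0]]'
```

```text
clock: 9.57
position: [0.5202, -0.2949, 0.0508]
ee_rot: [2.051, 2.378, 0.001]
force: [-0.3, 0.2, -2.6]
width: 0.148
gripper_force: 35.0
clock: 9.82
position: [0.5195, -0.295, 0.048]
ee_rot: [2.052, 2.378, -0.0]
force: [0.5, -0.4, -2.1]
width: 0.148
gripper_force: 35.0
```

```bash
python3 -m creep '[[0,0,0.005,0,0,0],[0,0,0.004,0,0,0],[0,0,0,0,0,0],[0,0,0,0,0,0]]'
python3 -m creep '[[0,0,0.003,0,0,0],[0,0,0,0,0,0],[0,0,0,0,0,0]]'
```

```text
clock: 10.15
position: [0.5193, -0.2947, 0.0439]
ee_rot: [-2.052, -2.379, 0.0]
force: [-0.1, -0.2, -2.6]
width: 0.153
gripper_force: 35.0
clock: 10.4
position: [0.5194, -0.2948, 0.0429]
ee_rot: [-2.052, -2.379, 0.0]
force: [0.2, -0.3, -3.0]
width: 0.149
gripper_force: 35.0
```

```bash
python3 -m creep '[[0,0,0.0025,0,0,0],[0,0,0,0,0,0],[0,0,0,0,0,0]]'
python3 -m creep '[[0,0,0.002,0,0,0],[0,0,0,0,0,0],[0,0,0,0,0,0]]'
```

```text
clock: 10.65
position: [0.5196, -0.2948, 0.042]
ee_rot: [2.052, 2.379, 0.0]
force: [1.0, -0.5, -2.0]
width: 0.146
gripper_force: 35.0
clock: 10.9
position: [0.5196, -0.2948, 0.0419]
ee_rot: [2.051, 2.379, -0.001]
force: [-2.8, 0.8, 6.9]
width: 0.147
gripper_force: 35.0
```

Contact is made (7 N upward). Releasing and rising.

```bash
python3 -m creep '[[0,0,0,0,0,0],[0,0,0,0,0,0],[0,0,0,0,0,0],[0,0,0,0,0,0],[0,0,0,0,0,0]]' 0.2
python3 -m creep '[[0,0,-0.01,0,0,0],[0,0,-0.03,0,0,0],[0,0,-0.05,0,0,0],[0,0,-0.06,0,0,0],[0,0,-0.06,0,0,0],[0,0,-0.06,0,0,0],[0,0,-0.06,0,0,0],[0,0,-0.05,0,0,0],[0,0,0,0,0,0],[0,0,0,0,0,0],[0,0,0,0,0,0]]'
python3 - <<'E'
from h import *
S=cam("scene"); d=arm.get_image("wrist")
cv2.imwrite("pics/e.png",np.hstack([cv2.resize(S[0][140:340,195:475],(400,286)),cv2.resize(d["frame"],(400,286))])[:,:,::-1])
s=arm.observe(); f=d["frame"].astype(int); m=(f[:,:,1]-np.maximum(f[:,:,0],f[:,:,2])>25).astype(np.uint8); m[:,:240]=0;m[:,400:]=0;m[:120]=0
v,u=np.nonzero(m); a=(s["position"],s["ee_rot"],d["intrinsics"],d["mount"])
row=[(v[u==u.min()].mean()),v[u==u.max()].mean()]; print(u.min(),u.max(),row)
print(wback([(u.min(),row[0]),(u.max()+1,row[1])],.026,*a).mean(0), s["force"])
E
```

```text
clock: 11.32
position: [0.5195, -0.2948, 0.041]
ee_rot: [-2.052, -2.379, 0.0]
force: [-0.6, 0.5, -0.3]
width: 0.395
gripper_force: 0.0
clock: 12.23
position: [0.5192, -0.2948, 0.1933]
ee_rot: [2.052, 2.379, -0.001]
force: [0.0, -0.6, -0.5]
width: 0.401
gripper_force: 0.0
288 356 [np.float64(184.5), np.float64(184.5)]
[ 0.51983941 -0.29502875  0.026     ] [-0.26050949 -0.16631948  1.07222177]
```

View pics/e.png

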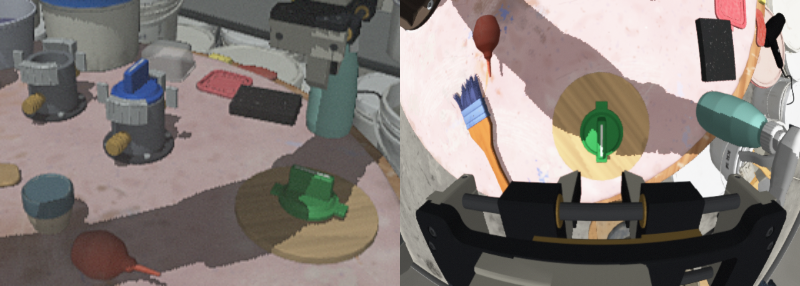

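The cover sits upright in the middle of the board, around (601,132) in the right-hand view. The blue strainer is shut and the gripper is clear of everything.

```bash
python3 -c "
from cell import arm
print(arm.sign_off())"
```

```text
the job is handed in; nothing more can be done
None
```

The green cover is off and stands upright, within about 2 mm of the plywood board's centre by the camera measurements; the blue strainer was left shut, and the job was handed in at about 12 s of the 51 s allowed.

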